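Dispense the cedar balls at the refill-shop counter

TASK

With your fingertips, press down the orange paddle of the dispenser that holds the brown cedar balls, keep it down until all three balls have rolled under the raised gate into the tray, then let the paddle come back up so that the gate is shut again. Work it by the paddle only: do not touch the balls or the gates. Leave the blue-ball dispenser shut and everything else standing where it is.

Things in the scene. Friction and masses are not known exactly. Their poses are not given: they have to be found in the camera images.
- cedar_dispenser: THE ONE TO USE. Fixed gravity dispenser for brown cedar-wood balls, plywood base 255 x 245 x 12 mm; origin on the counter under the lever pivot, z up. White chute along x at y +85 mm, 40 mm wide inside, sloping 0.16 rad down to +x, floor 51 mm high at the gate (x = 0), walls up to 100 mm high; balls at x -19, -53, -87 mm. Lever along y, pivot 105 mm high between steel cheeks (118 mm high).
- cedar_lever (a joint): Rocking lever angle, rad: 0 at rest (level, gate shut, paddle up), 0.45 at its stop (paddle down, gate up). Balls pass freely from about 0.36. A spring returns it when let go; pressing mid-paddle takes about 3 N at first, 6 N at the stop.
- cedar_paddle_top (a point): Middle of the upper face of the orange paddle (50 mm along dispenser x, 46 mm along y, 8 mm thick) at dispenser x 0, y -90 mm, 114 mm above the counter at rest. At the stop this point is about 40 mm lower and 5 mm nearer the pivot, the face sloping 0.45 rad down away from the chute. Only the base lies under it.
- cedar_gate (a point): Middle of the lower edge of the steel gate plate, 4 x 40 x 46 mm, fixed to the chute end of the lever (dispenser y +85 mm). Shut, it stands across the chute, lower edge 8 mm above the chute floor. It rises about 41 mm as the lever goes to its stop.
- cedar_tray (a point): Centre of the inner floor of the open catch tray at the low end of this chute, at dispenser x 78, y 63 mm, 23 mm above the counter. Inside, 77 mm along dispenser x and 119 mm along y; its floor slopes 0.12 rad down towards dispenser -y. Heights above the counter: wall at the chute 38 mm, sides 55 mm, clear far wall 72 mm.
- cedar_ball0: One of the three brown cedar-wood balls (34 mm diameter, 12 g, loose), number 0 from the gate. Its origin is its centre, and its axes mean nothing. Lying in the tray its centre is 33 to 46 mm above the counter; leaving the chute, 60 mm.
- cedar_ball1: One of the three brown cedar-wood balls (34 mm diameter, 12 g, loose), number 1 from the gate. Its origin is its centre, and its axes mean nothing. Lying in the tray its centre is 33 to 46 mm above the counter; leaving the chute, 60 mm.
- cedar_ball2: One of the three brown cedar-wood balls (34 mm diameter, 12 g, loose), number 2 from the gate. Its origin is its centre, and its axes mean nothing. Lying in the tray its centre is 33 to 46 mm above the counter; leaving the chute, 60 mm.
- blue_dispenser: Leave this one shut. Fixed gravity dispenser for blue balls, plywood base 255 x 245 x 12 mm; origin on the counter under the lever pivot, z up. White chute along x at y +85 mm, 40 mm wide inside, sloping 0.16 rad down to +x, floor 51 mm high at the gate (x = 0), walls up to 100 mm high; balls at x -19, -53, -87 mm. Lever along y, pivot 105 mm high between steel cheeks (118 mm high).
- blue_lever (a joint): Rocking lever angle, rad: 0 at rest (level, gate shut, paddle up), 0.45 at its stop (paddle down, gate up). Balls pass freely from about 0.36. A spring returns it when let go; pressing mid-paddle takes about 3 N at first, 6 N at the stop.
- blue_paddle_top (a point): Middle of the upper face of the orange paddle (50 mm along dispenser x, 46 mm along y, 8 mm thick) at dispenser x 0, y -90 mm, 114 mm above the counter at rest. At the stop this point is about 40 mm lower and 5 mm nearer the pivot, the face sloping 0.45 rad down away from the chute. Only the base lies under it.
- blue_gate (a point): Middle of the lower edge of the steel gate plate, 4 x 40 x 46 mm, fixed to the chute end of the lever (dispenser y +85 mm). Shut, it stands across the chute, lower edge 8 mm above the chute floor. It rises about 41 mm as the lever goes to its stop.
- blue_tray (a point): Centre of the inner floor of the open catch tray at the low end of this chute, at dispenser x 78, y 63 mm, 23 mm above the counter. Inside, 77 mm along dispenser x and 119 mm along y; its floor slopes 0.12 rad down towards dispenser -y. Heights above the counter: wall at the chute 38 mm, sides 55 mm, clear far wall 72 mm.
- blue_ball0: One of the three blue balls (34 mm diameter, 12 g, loose), number 0 from the gate. Its origin is its centre, and its axes mean nothing. Lying in the tray its centre is 33 to 46 mm above the counter; leaving the chute, 60 mm.
- blue_ball1: One of the three blue balls (34 mm diameter, 12 g, loose), number 1 from the gate. Its origin is its centre, and its axes mean nothing. Lying in the tray its centre is 33 to 46 mm above the counter; leaving the chute, 60 mm.
- blue_ball2: One of the three blue balls (34 mm diameter, 12 g, loose), number 2 from the gate. Its origin is its centre, and its axes mean nothing. Lying in the tray its centre is 33 to 46 mm above the counter; leaving the chute, 60 mm.
- amber_bottle: Amber glass bottle with black cap, 34 mm diameter, 85 mm high, standing on the base board of the cedar dispenser beside its tray; loose bystander, origin at the centre of its underside.
- salve_tin: Low aluminium salve tin, 48 mm diameter, 30 mm high, on the base board of the blue dispenser; loose bystander, origin at the centre of its underside.
- red_canister: Red canister, 68 mm diameter, 100 mm high, beyond the dispensers; loose bystander, origin at the centre of its underside.
- green_canister: Green canister, 68 mm diameter, 100 mm high, beyond the dispensers; loose bystander, origin at the centre of its underside.
- glass_jar: Clear jar with steel lid, 72 mm diameter, 120 mm high, beyond the dispensers; loose bystander, origin at the centre of its underside.
- soap_carton: Cardboard soap carton 90 x 60 x 45 mm on the right of the dispensers; loose bystander, origin at the centre of its underside.
- bamboo_cup: Bamboo cup, 70 mm diameter, 90 mm high, on the left of the dispensers; loose bystander, origin at the centre of its underside.

How it is judged (in metres and radians):
On the way, in this order (a step that is already met when the one before it is completed fails the run):
1. the cedar paddle is pressed and the gate begins to lift (value of joint cedar_lever above 0.12 rad), for 0.02 s.
2. all three cedar balls lie in the tray while the paddle is still held down (x of cedar_ball0 in the frame of cedar_dispenser between 0.04 and 0.117 m and y of cedar_ball0 in the frame of cedar_dispenser between 0.004 and 0.123 m and z of cedar_ball0 in the frame of cedar_dispenser between 0.02 and 0.05 m and x of cedar_ball1 in the frame of cedar_dispenser between 0.04 and 0.117 m and y of cedar_ball1 in the frame of cedar_dispenser between 0.004 and 0.123 m and z of cedar_ball1 in the frame of cedar_dispenser between 0.02 and 0.05 m and x of cedar_ball2 in the frame of cedar_dispenser between 0.04 and 0.117 m and y of cedar_ball2 in the frame of cedar_dispenser between 0.004 and 0.123 m and z of cedar_ball2 in the frame of cedar_dispenser between 0.02 and 0.05 m and value of joint cedar_lever above 0.12 rad), for 0.1 s.
At the end, for the whole second after the job is handed in: The three cedar balls lie in their catch tray (centres inside its walls, below 50 mm, slower than 0.1 m/s), both levers are back under 0.04 rad (gates shut), the blue balls are within 20 mm of their start, and every bystander stands upright within 20 mm of its start (x of cedar_ball0 in the frame of cedar_dispenser between 0.04 and 0.117 m and y of cedar_ball0 in the frame of cedar_dispenser between 0.004 and 0.123 m and z of cedar_ball0 in the frame of cedar_dispenser between 0.02 and 0.05 m and x of cedar_ball1 in the frame of cedar_dispenser between 0.04 and 0.117 m and y of cedar_ball1 in the frame of cedar_dispenser between 0.004 and 0.123 m and z of cedar_ball1 in the frame of cedar_dispenser between 0.02 and 0.05 m and x of cedar_ball2 in the frame of cedar_dispenser between 0.04 and 0.117 m and y of cedar_ball2 in the frame of cedar_dispenser between 0.004 and 0.123 m and z of cedar_ball2 in the frame of cedar_dispenser between 0.02 and 0.05 m and distance of each of amber_bottle, salve_tin, red_canister, green_canister, glass_jar, soap_carton, bamboo_cup, blue_ball0, blue_ball1, blue_ball2 from where it was at the start of the episode below 0.02 m and angle between each of amber_bottle, salve_tin, red_canister, green_canister, glass_jar, soap_carton, bamboo_cup's own z axis and vertical below 0.2 rad and linear speed of each of cedar_ball0, cedar_ball1, cedar_ball2 below 0.1 m/s and value of joint each of cedar_lever, blue_lever below 0.04 rad); the robot touches nothing.
It fails at once if a ball is touched by the robot (contact force between any of cedar_ball0, cedar_ball1, cedar_ball2, blue_ball0, blue_ball1, blue_ball2 and the fingers above 0.3 N or contact force between any of cedar_ball0, cedar_ball1, cedar_ball2, blue_ball0, blue_ball1, blue_ball2 and the arm above 0.3 N).
It fails at once if a gate is touched or lifted by the robot (contact force between any of cedar_lever_c1, blue_lever_c1 and the fingers above 1 N or contact force between any of cedar_lever_c1, blue_lever_c1 and the arm above 1 N).
It fails at once if a ball is lifted or carried (centre above 120 mm) (height (world z) of any of cedar_ball0, cedar_ball1, cedar_ball2, blue_ball0, blue_ball1, blue_ball2 above 0.12 m).
It fails at once if the blue-ball dispenser is worked (value of joint blue_lever above 0.12 rad).
It fails at once if a bystander is shoved more than 40 mm or tipped over (distance of any of amber_bottle, salve_tin, red_canister, green_canister, glass_jar, soap_carton, bamboo_cup from where it was at the start of the episode above 0.04 m or angle between any of amber_bottle, salve_tin, red_canister, green_canister, glass_jar, soap_carton, bamboo_cup's own z axis and vertical above 0.5 rad).
It also fails if it takes over 34 s, if anything falls off the work surface, if the arm or the gripper's body presses on something with over 40 N, if the wrist force passes 120 N, or if a joint passes its speed limit or range.

ROBOT

A 6-joint arm with a two-finger parallel gripper is mounted at the origin on the work surface. World frame = base frame: x ahead of the robot, y to its left, z up, the work surface at z = 0. Lengths are in mm, angles in rad, forces in N, time in s.
With the tool pointing down it reaches from about 425 to 950 mm from the base axis. Payload 14.7 kg.
Tool frame: the origin (TCP) lies on the front face of the gripper's body, between the roots of the fingers; the fingertips stand 73 mm ahead of it and the grasp point (between the pads) lies 54 mm ahead of it (robot.tcp_to_tips is the distance from the TCP to the fingertips, in mm); x points along the fingers, z is the direction in which the jaws open and shut, and the axes are right-handed (so a half turn about x gives the same grasp; the last joint's range is limited). The gripper opens to 85 mm and grips with 20 to 120 N. Pads are 22 mm wide; open, the fingers measure 114 mm over their backs; the gripper's body (76 mm by 85 mm) begins 54 mm behind the grasp point. The pads swing forward as they close: fully open they stand 13 mm farther back than shut.
Start: joints at [1.276, 0.48, 1.596, -0, 1.065, -0.047], TCP at [159.402, 630.146, 303.897] pointing down, gripper open.
Joint ranges: [-2.75, 2.75], [-0.82, 2.05], [0.23, 2.67], [-1.56, 4.7], [0.09, 2.69], [-2.92, 2.92]. Speed limits (rad/s): [1.89, 1.89, 2.39, 3.01, 3.01, 3.01].

INTERFACE

Orientations are given as a unit quaternion [x, y, z, w].
In Python, from plant import robot gives the robot as it stands. The module is installed in compiled form; this text tells all that it offers.
- The arm moves only by the tool servo_tool, never from a script. Its argument "steps" is one flat list of numbers, 7 for each row, row after row: the shift along the world's x, y, z in cm, then the turn, a rotation vector about the world's x, y, z in degrees, then the gripper's target within -1 to 1 (fully open at 1, half-way at 0, shut at -1). A call has exactly 8 rows; each row shifts and turns the pose as measured when the row begins; what a row does not reach is not made up. A row lasts 1/8 s, in which the tool goes at most 62.5 mm and 10.7 degrees, less where a joint would pass 70% of its speed; a pose out of reach is approached as far as the arm can. A call with a gripper value outside its range is refused whole. The fingers move at their own pace and stop on an object; "grip_force" is the grip in N (left out, the last holds). Time passes only in rows, so rows that do not move let the fingers close, or fill a call up. It gives the time, the measured TCP pose, the force and the opening at its end, in the units of the state.
- robot.get_obs(): the state, without advancing time (a new reading comes with each control period).
- robot.capture(name): name is "scene" or "side" or "wrist"; returns a dict with "frame" (480x640x3 uint8, red, green, blue), "mtx" (3x3 intrinsics, pixels), "R" (3x3) and "t" (3): a world point X has camera coordinates R X + t; the wrist camera has in their place "mount" (4x4, takes a point from camera to tool coordinates, whose origin is the TCP and whose axes are the tool frame's). Camera axes: x right, y down, z forward; pixel columns grow to the right and rows downward; lengths in mm; the calibration is good to about 2 mm. A picture is of the moment at which its call begins: read the wrist's pose just before it. There is no depth.
- robot.sign_off(): hands the job in, once; it reports no verdict.
Trained networks look in the newest picture that a camera, given by its name, has taken for a name from the list of things; names that differ only in an ending like _2 or _b are one class to them, and where a whole thing is asked for, a point or a joint stands for the part that bears it (a point fixed in the world has none). Each returns a list of dicts, best first, with "p" (0 to 1); they miss things now and then, are a little off and sometimes report something else, mostly with a low value. They report only what shows in the picture. A call takes as long as a camera call.
- robot.silhouettes(thing, camera): "region" (480x640 bool, what is visible of it) and "location" ([row, column] in pixels, amid what is visible of it).
- robot.pinpoint(thing, camera): "location" ([row, column] in pixels: a listed point, or the origin of a listed thing).
The state is a dict: "time": time; "joints": joint angles; "dq": joint speeds; "joint_torque": joint torques, N m; "position": TCP position; "tcp_rot": TCP orientation; "force": force on the tool from outside, world axes, zero at the start; "wrist_torque": the same for the moment, N m; "finger_gap": opening from 0.0 (shut) to 1.0 (fully open).
Only numpy, scipy, OpenCV 4.12 (cv2) and the standard library are available. Lean on these libraries where they do the work, as an engineer would, in place of code of your own. Each camera call takes 0.05 s, during which the arm holds its last target. There are 200 camera calls.

## Working session

There is one attempt and no reset: what is moved stays moved. The work goes in short steps, Python scripts to look and compute and a tool call to move; the robot and the scene stay as the last step left them, time stands still between calls to the robot, and variables do not carry over. Pictures are saved under pics/ and viewed, on a budget of 10 in all, crops included, one or two more only if the job needs it, and the job is handed in when it is done.

Besides the shell and the picture viewer there is one more tool, called after "Request:" as name(argument=value, ...), one argument or row to a line, values as JSON. servo_tool: Moves the arm, as the interface text tells. Its arguments: {"type":"object","properties":{"steps":{"type":"array","items":{"type":"number"}},"grip_force":{"type":"number"}},"required":["steps"]}

```bash
mkdir -p pics
cat > h.py <<'E'
import numpy as np, cv2
from plant import robot
def tri(obs):  # obs: list of (cap, [row,col])
    A=[];b=[]
    for c,l in obs:
        r=np.linalg.inv(c["mtx"])@np.array([l[1],l[0],1.]); R=np.array(c["R"]); t=np.array(c["t"])
        d=R.T@r; d/=np.linalg.norm(d); o=-R.T@t; P=np.eye(3)-np.outer(d,d); A.append(P); b.append(P@o)
    X=np.linalg.solve(sum(A),sum(b)); return X,[np.linalg.norm(P@X-q) for P,q in zip(A,b)]
E
python3 - <<'E'
from h import *
C={n:robot.capture(n) for n in("scene","side")}
cv2.imwrite("pics/a.png",np.hstack([C["scene"]["frame"]])[...,::-1]); cv2.imwrite("pics/b.png",C["side"]["frame"][...,::-1])
for th in["cedar_dispenser","cedar_paddle_top","cedar_gate","cedar_tray","blue_paddle_top","blue_gate","blue_tray","blue_dispenser","cedar_ball0","amber_bottle","red_canister","bamboo_cup"]:
    D={n:robot.pinpoint(th,n) for n in C}
    print(th,{n:[(np.round(x["location"]).tolist(),round(x["p"],2)) for x in D[n][:2]] for n in C})
    if all(D.values()):
        X,e=tri([(C[n],D[n][0]["location"]) for n in C]); print("   ",X.round(1),np.round(e,1))
print(robot.get_obs())
E
```

```text
cedar_dispenser {'scene': [([190.0, 367.0], 0.24)], 'side': []}
cedar_paddle_top {'scene': [([210.0, 339.0], 0.97)], 'side': [([267.0, 324.0], 0.56), ([157.0, 357.0], 0.2)]}
    [507.9 140.7 115.4] [4.4 4.4]
cedar_gate {'scene': [([198.0, 374.0], 0.79), ([250.0, 219.0], 0.72)], 'side': [([212.0, 371.0], 0.69), ([343.0, 314.0], 0.68)]}
    [500.1 153.1 236.2] [119.8 119.8]
cedar_tray {'scene': [([226.0, 387.0], 0.79)], 'side': [([338.0, 280.0], 0.58)]}
    [553.4 303.4  25. ] [2.3 2.3]
blue_paddle_top {'scene': [([252.0, 220.0], 0.72)], 'side': [([157.0, 359.0], 0.93), ([214.0, 370.0], 0.66)]}
    [ 545.4 -262.6  114.6] [2.6 2.6]
blue_gate {'scene': [([241.0, 271.0], 0.83)], 'side': [([214.0, 350.0], 0.86)]}
    [512.5 -90.   66.7] [1.7 1.7]
blue_tray {'scene': [([269.0, 274.0], 0.87), ([323.0, 275.0], 0.74)], 'side': [([217.0, 326.0], 0.73), ([216.0, 387.0], 0.26)]}
    [ 584.5 -107.3   14.5] [4. 4.]
blue_dispenser {'scene': [([262.0, 246.0], 0.64)], 'side': [([208.0, 361.0], 0.95), ([343.0, 320.0], 0.4)]}
    [ 506.4 -177.1    3.8] [0.5 0.5]
cedar_ball0 {'scene': [([191.0, 364.0], 0
[... 493 characters left out ...]
    [479.4 338.6 -18.2] [162.8 162.8]
{'time': 1.3, 'joints': array([ 1.27640319e+00,  4.80227729e-01,  1.59629794e+00,  6.14957200e-05,
        1.06512917e+00, -4.66157967e-02]), 'dq': array([-0.00132958, -0.00067507,  0.00069222,  0.00111138, -0.0007433 ,
       -0.000239  ]), 'joint_torque': array([ 3.29871082e-04, -9.50496268e+01, -4.30641031e+01, -1.24842090e-04,
        1.03984614e-03, -5.58092017e-05]), 'position': array([159.38268879, 630.14342932, 303.87932076]), 'tcp_rot': array([-0.43437064,  0.55798921,  0.43437635,  0.55793134]), 'force': array([ 0.45989556,  0.70104738, -0.24519157]), 'wrist_torque': array([0.01331846, 0.0074136 , 0.02016643]), 'finger_gap': 0.9988287585447256}
```

View pics/a.png

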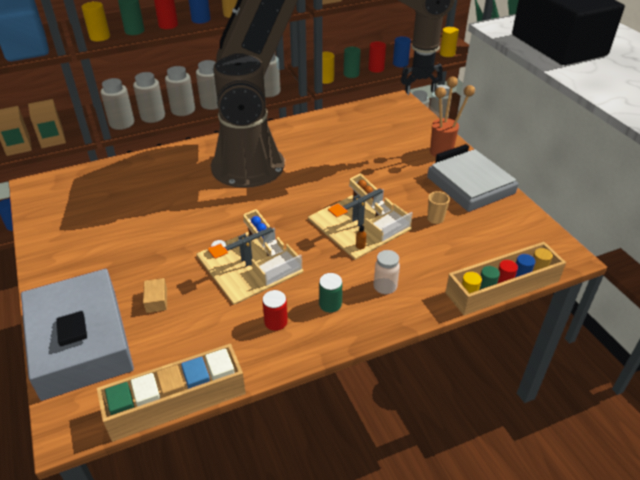

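View pics/b.png

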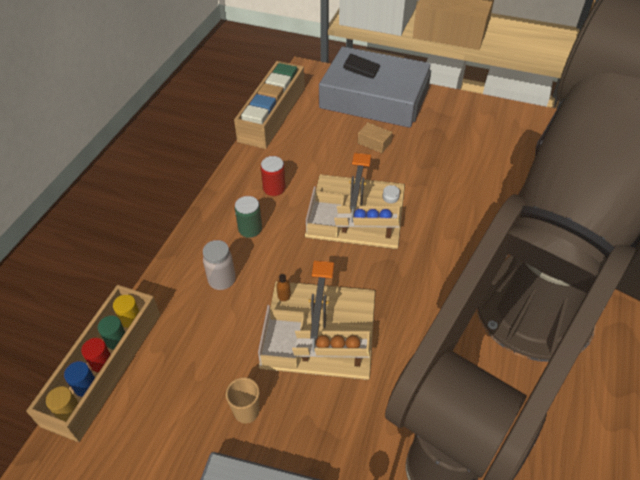

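The scene view shows the cedar paddle at about (row 210, col 338), left of the brown balls. The side view shows it at (267, 324), with the brown balls at (342, 320–355) and the amber bottle at (290, 284). Both agree with the triangulated paddle at (508, 141, 115), with dispenser yaw about 0.2. I'll move above it with the gripper closing.

Request:
servo_tool(
  steps=[3.5,-4.8,0,0,0,0,-1,3.5,-4.8,0,0,0,0,-1,3.5,-4.8,0,0,0,0,-1,3.5,-4.8,0,0,0,0,-1,3.5,-4.8,0,0,0,0,-1,3.5,-4.8,0,0,0,0,-1,3.5,-4.8,0,0,0,0,-1,3.5,-4.8,0,0,0,0,-1],
)

```text
time: 2.3
position: [444.1, 237.5, 304.7]
tcp_rot: [-0.436, 0.555, 0.437, 0.558]
force: [1.4, 1.4, 0.1]
finger_gap: 0.004
```

Request:
servo_tool(
  steps=[2.5,-3.5,-0.5,0,0,0,-1,2.0,-3.0,-0.5,0,0,0,-1,1.2,-2.0,-0.5,0,0,0,-1,0.5,-1,-0.5,0,0,0,-1,0,0,0,0,0,0,-1,0,0,0,0,0,0,-1,0,0,0,0,0,0,-1,0,0,0,0,0,0,-1],
)

```text
time: 3.3
position: [509.2, 137.8, 285.3]
tcp_rot: [-0.435, 0.555, 0.435, 0.56]
force: [0.0, -0.7, -0.2]
finger_gap: -0.001
```

```bash
cat > look.py <<'E'
from h import *
import sys
from scipy.spatial.transform import Rotation as Ro
o=robot.get_obs(); Rt=Ro.from_quat(o["tcp_rot"]).as_matrix(); p=np.array(o["position"])
w=robot.capture("wrist"); M=w["mount"]
Rwc=Rt@M[:3,:3]; c=p+Rt@M[:3,3]; w["R"]=Rwc.T; w["t"]=-Rwc.T@c
C={"wrist":w,"scene":robot.capture("scene"),"side":robot.capture("side")}
print(p.round(1),Rt.round(2).tolist(),robot.tcp_to_tips,o["force"].round(2))
for th in["cedar_paddle_top","cedar_gate","cedar_tray"]:
    D={n:robot.pinpoint(th,n) for n in C}
    print(th,{n:[(np.round(x["location"]).tolist(),round(x["p"],2)) for x in D[n][:2]] for n in C})
    L=[(C[n],D[n][0]["location"]) for n in C if D[n]]
    if len(L)>1: X,e=tri(L); print("   ",X.round(1),np.round(e,1))
k=sys.argv[1]
cv2.imwrite(f"pics/{k}.png",w["frame"][...,::-1])
s=C["side"]["frame"][200:400,200:420,::-1]; cv2.imwrite(f"pics/{k}s.png",cv2.resize(s,None,fx=3,fy=3))
E
python3 look.py c
```

```text
[509.2 137.8 285.3] [[0.01, -0.97, 0.24], [0.0, 0.24, 0.97], [-1.0, -0.0, 0.01]] 72.6 [ 0.03 -0.68 -0.21]
cedar_paddle_top {'wrist': [([234.0, 313.0], 0.7), ([278.0, 30.0], 0.16)], 'scene': [([210.0, 338.0], 0.85), ([187.0, 362.0], 0.6)], 'side': [([268.0, 327.0], 0.72)]}
    [503.1 139.3 112.5] [2.1 4.8 6.4]
cedar_gate {'wrist': [([107.0, 513.0], 0.88), ([272.0, 56.0], 0.16)], 'scene': [([199.0, 375.0], 0.84)], 'side': [([344.0, 313.0], 0.73)]}
    [462.2 306.6  65. ] [ 2.4  8.8 10.6]
cedar_tray {'wrist': [([200.0, 504.0], 0.78)], 'scene': [([225.0, 388.0], 0.97)], 'side': [([341.0, 283.0], 0.81), ([212.0, 362.0], 0.36)]}
    [546.  309.5  21.6] [3.  2.3 1.8]
```

View pics/c.png

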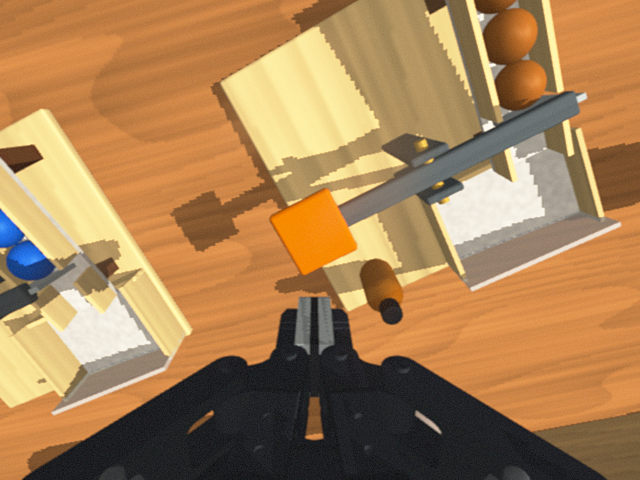

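The wrist view shows the paddle at (230, 314), with the bottle close beside it: base about (275, 375), cap (310, 390). I'll work out the clearances.

```bash
cat > m.py <<'E'
from h import *
from scipy.spatial.transform import Rotation as Ro
o=robot.get_obs(); Rt=Ro.from_quat(o["tcp_rot"]).as_matrix(); p=np.array(o["position"])
w=robot.capture("wrist"); M=w["mount"]; R=Rt@M[:3,:3]; c=p+Rt@M[:3,3]
def at(r,cc,z):
    d=R@np.linalg.inv(w["mtx"])@np.array([cc,r,1.]); return (c+d*(z-c[2])/d[2])[:2].round(1)
hsv=cv2.cvtColor(w["frame"],cv2.COLOR_RGB2HSV); f=w["frame"].astype(int)
m=((f[...,0]>200)&(f[...,2]<60)&(f[...,1]>90)).astype(np.uint8)
n,l,st,ce=cv2.connectedComponentsWithStats(m); i=1+st[1:,4].argmax(); print(st[i],ce[i])
bx=cv2.boxPoints(cv2.minAreaRect(np.argwhere(l==i)[:,::-1].astype(np.float32)))
P=[at(q[1],q[0],114) for q in bx]; print("paddle",P,np.mean(P,0))
print("gate end of lever",at(105,578,110),"cap",at(311,391,97),"bottle base",at(268,373,12))
print("cam",c.round(1))
E
python3 m.py
```

```text
[ 272  188   86   86 4242] [315.03465347 231.3418199 ]
paddle [array([485.9, 114.1]), array([475.2, 156.9]), array([521.8, 168.6]), array([534.5, 123.4])] [504.35 140.75]
gate end of lever [463.9 320.7] cap [588.2 182.3] bottle base [588.1 181.4]
cam [426.2 157.8 354.7]
```

Request:
servo_tool(
  steps=[-0.4,0,-2,0,0,0,-1,0,0,-2,0,0,0,-1,0,0,-2,0,0,0,-1,0,0,-1.5,0,0,0,-1,0,0,-1.3,0,0,0,-1,0,0,-0.8,0,0,0,-1,0,0,-0.5,0,0,0,-1,0,0,-0.5,0,0,0,-1],
)

```text
time: 4.95
position: [506.5, 137.0, 176.7]
tcp_rot: [-0.436, 0.554, 0.434, 0.561]
force: [-2.0, -2.2, 4.2]
finger_gap: -0.002
```

Request:
servo_tool(
  steps=[0,0,-0.5,0,0,0,-1,0,0,-0.5,0,0,0,-1,0,0,-0.5,0,0,0,-1,0,0,-0.4,0,0,0,-1,0,0,-0.2,0,0,0,-1,0,0,-0.2,0,0,0,-1,0,0,0,0,0,0,-1,0,0,0,0,0,0,-1],
)

```text
time: 5.95
position: [507.3, 138.2, 152.7]
tcp_rot: [-0.436, 0.553, 0.434, 0.562]
force: [-2.3, -0.6, 5.7]
finger_gap: 0.001
```

Request:
servo_tool(
  steps=[0,0,-0.2,0,0,0,-1,0,0,-0.1,0,0,0,-1,0,0,0,0,0,0,-1,0,0,0,0,0,0,-1,0,0,0,0,0,0,-1,0,0,0,0,0,0,-1,0,0,0,0,0,0,-1,0,0,0,0,0,0,-1],
)

```text
time: 6.95
position: [507.4, 138.7, 149.3]
tcp_rot: [-0.436, 0.552, 0.434, 0.563]
force: [-2.1, -1.7, 5.9]
finger_gap: 0.001
```

```bash
python3 look.py d
```

```text
[507.4 138.7 149.3] [[0.01, -0.97, 0.24], [0.01, 0.24, 0.97], [-1.0, -0.01, 0.01]] 72.6 [-2.09 -1.74  5.87]
cedar_paddle_top {'wrist': [([303.0, 324.0], 0.81), ([304.0, 626.0], 0.66)], 'scene': [([217.0, 340.0], 0.78)], 'side': [([278.0, 328.0], 0.88)]}
    [500.7 145.5  79.7] [0.9 6.7 7.3]
cedar_gate {'wrist': [], 'scene': [([188.0, 380.0], 0.85)], 'side': [([336.0, 311.0], 0.81), ([209.0, 359.0], 0.25)]}
    [465.8 320.3 112.8] [5.7 5.7]
cedar_tray {'wrist': [([260.0, 609.0], 0.94)], 'scene': [([228.0, 387.0], 0.9)], 'side': [([340.0, 280.0], 0.94)]}
    [552.7 306.4  16.6] [5.5 4.8 3.3]
```

View pics/d.png

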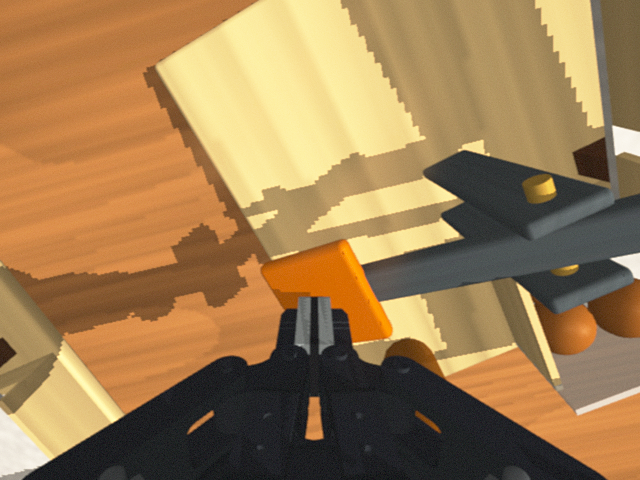

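View pics/ds.png

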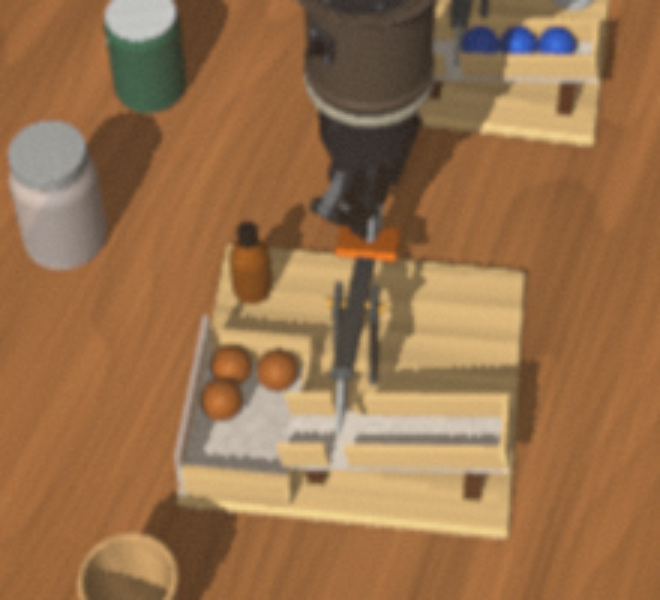

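The side crop shows all three brown balls lying in the tray at about (365, 230), (370, 278) and (398, 221). The chute is empty and the paddle is still down. The wrist view also shows brown balls in the tray at the lower right. I'll let the paddle up gently.

Request:
servo_tool(
  steps=[0,0,0.7,0,0,0,-1,0,0,0.7,0,0,0,-1,0,0,0.7,0,0,0,-1,0,0,0.7,0,0,0,-1,0,0,0.7,0,0,0,-1,0,0,0.7,0,0,0,-1,0,0,1,0,0,0,-1,0,0,1.5,0,0,0,-1],
)

```text
time: 8.55
position: [507.6, 138.6, 219.6]
tcp_rot: [-0.436, 0.552, 0.434, 0.562]
force: [0.7, -0.7, -0.4]
finger_gap: 0.001
```

Request:
servo_tool(
  steps=[0,0,2,0,0,0,-1,0,0,2,0,0,0,-1,0,0,2,0,0,0,-1,0,0,2,0,0,0,-1,0,0,1,0,0,0,-1,0,0,0,0,0,0,-1,0,0,0,0,0,0,-1,0,0,0,0,0,0,-1],
)

```text
time: 9.55
position: [507.2, 138.8, 316.5]
tcp_rot: [-0.436, 0.552, 0.434, 0.563]
force: [1.1, 0.1, -0.5]
finger_gap: -0.001
```

```bash
python3 look.py e
```

```text
[507.2 138.8 316.5] [[0.01, -0.97, 0.24], [0.01, 0.24, 0.97], [-1.0, -0.01, 0.01]] 72.6 [ 1.07  0.07 -0.47]
cedar_paddle_top {'wrist': [([224.0, 310.0], 0.83)], 'scene': [([210.0, 337.0], 0.68), ([282.0, 384.0], 0.43)], 'side': [([325.0, 294.0], 0.62), ([269.0, 324.0], 0.56)]}
    [511.1 182.1  54.3] [48.9 55.9 87.7]
cedar_gate {'wrist': [([109.0, 496.0], 0.74)], 'scene': [([201.0, 375.0], 0.58)], 'side': [([346.0, 313.0], 0.89)]}
    [462.7 309.2  59.1] [ 1.6 10.1  9. ]
cedar_tray {'wrist': [([194.0, 483.0], 0.8), ([260.0, 74.0], 0.68)], 'scene': [([228.0, 386.0], 0.92), ([324.0, 274.0], 0.54)], 'side': [([340.0, 281.0], 0.8), ([283.0, 220.0], 0.29)]}
    [550.3 304.8  15.6] [6.7 6.9 3.7]
```

View pics/e.png

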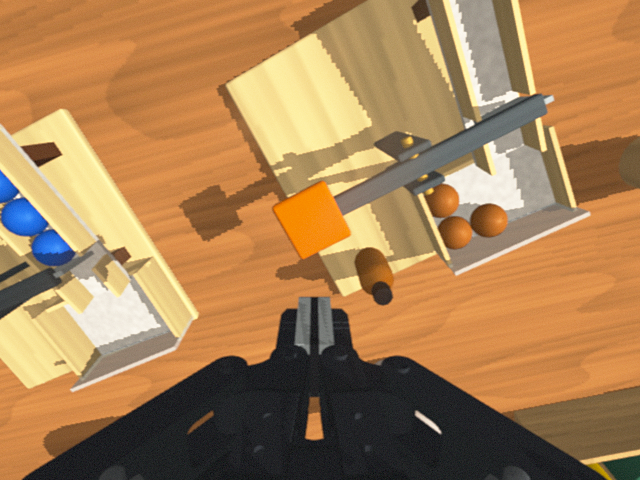

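View pics/es.png

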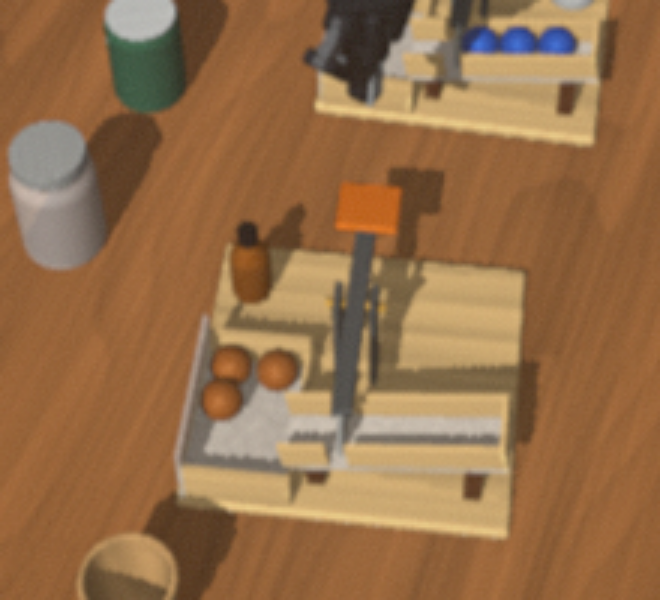

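The wrist view shows three brown balls in the tray at about (200, 442), (233, 455) and (220, 490), and the paddle is back up at (220, 312). In the side view the balls haven't moved, the gate is down, the bottle is upright and the blue balls are still in their chute. The gripper touches nothing, so I'm handing in.

```bash
python3 -c "
from plant import robot
print(robot.sign_off())"
```

```text
the job is handed in; nothing more can be done
None
```

I pressed the cedar paddle with closed fingertips to near its stop, reading about 6 N. I held it down until all three brown balls lay in the tray, then let it up gently and handed the job in at about 10 s.

**Last checks:**
- **Cedar dispenser:** the wrist and side pictures show three balls at rest in the tray, an empty chute, the paddle back up and the gate shut.
- **Surroundings:** the blue balls are still in their chute. The amber bottle stands upright where it was, and nothing nearby in the pictures looks moved. I did not re-measure the blue lever or the more distant bystanders.
- **Arm:** it is clear of everything, with the fingertips about 130 mm above the paddle.

**One disagreement:** in the last look the side-camera network put its best guess for the paddle in the wrong place, so that triangulated point was off by 50–90 mm. Its second guess, and the pictures, agree with the paddle at rest.

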